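# Lay the bag carton down in its taped place

### The arm

A 7-joint arm with a two-finger parallel gripper is mounted at the origin on the work surface. World frame = base frame: x ahead of the robot, y to its left, z up, the work surface at z = 0. Lengths are in m, angles in rad, forces in N, time in s.
With the tool pointing down it reaches from about 0.4 to 0.9 m from the base axis. Payload 5.5 kg.
Tool frame: the origin (TCP) lies at the very end of the fingers, on their centre line; the grasp point (between the pads) lies 19 mm behind it; z points along the fingers, y is the direction in which the jaws open and shut (so a half turn about z gives the same grasp; the last joint's range is limited). The gripper opens to 92 mm and grips with 3 to 60 N. Pads are 19 mm wide; open, the fingers measure 130 mm over their backs; the gripper's body (75 mm by 190 mm) begins 47 mm behind the grasp point.
Start: joints at [1.406, 0.501, -0.427, 1.55, 0.221, 1.138, -0.21], TCP at [0.27, -0.591, 0.227] pointing down, gripper open.
Joint ranges: [-2.88, 2.88], [-0.31, 2.03], [-1.54, 1.56], [0.2, 2.42], [-1.41, 4.55], [0.19, 2.02], [-2.57, 2.57]. Speed limits (rad/s): [2.57, 2.57, 3.14, 3.14, 3.14, 3.14, 3.14].

### API

Orientations are given as [roll, pitch, yaw] about the fixed x, y, z axes, in that order (R = Rz(yaw) Ry(pitch) Rx(roll)).
In Python, from plant import arm gives the robot as it stands.
- The arm moves only by the tool carry_out, never from a script. Its argument "deltas" is text: rows parted by semicolons, each of 4 numbers parted by spaces: the shift along the tool's x, y, z in mm, then the turn about the tool's z in degrees. In form: dx dy dz roll; .... A call has exactly 10 rows; each row shifts and turns the pose as measured when the row begins, along the tool's axes as they then stand; what a row does not reach is not made up. A row lasts 1/12 s, in which the tool goes at most 41.7 mm and 7.16 degrees, less where a joint would pass 70% of its speed; a pose out of reach is approached as far as the arm can. A call is refused whole if a number of a shift passes 41.7 or a number of a turn 7.16, either way. A call with a gripper value outside its range is refused whole. "hand" is the opening, from 0 (shut) to 1 (fully open), set as the call begins (left out, the last holds). The fingers move at their own pace and stop on an object; the grip force is fixed at half the most. Time passes only in rows, so rows that do not move let the fingers close, or fill a call up. It gives the time, the measured TCP pose, the force and the opening at its end, in the units of the state.
- arm.get_state(): the state, without advancing time (a new reading comes with each control period).
- arm.camera(name): name is "side" or "top"; returns a dict with "frame" (384x512x3 uint8, blue, green, red), "vfov" (degrees; the focal length in pixels is half the picture's height over the tangent of half this angle, whatever the lens; pixels are square), "cx", "cy" (the principal point, pixels), "k1" (the pictures are not rectified: a ray, as slopes to the right and down, at radius r is drawn at 1 + k1 r^2 times it, then the intrinsics apply), "cam_to_world" (4x4, takes a point from camera to world coordinates). Camera axes: x right, y down, z forward; pixel columns grow to the right and rows downward; lengths in m; the calibration is good to about 2 mm. A picture is of the moment at which its call begins. There is no depth.
- arm.job_done(): hands the job in, once; it reports no verdict.
Trained networks look in a picture, given as the dict that the camera call returned (one of the last four; its "shot" number tells which), for a name from the list of things; names that differ only in an ending like _2 or _b are one class to them, and where a whole thing is asked for, a point or a joint stands for the part that bears it (a point fixed in the world has none). Each returns a list of dicts, best first, with "conf" (0 to 1); they miss things now and then, are a little off and sometimes report something else, mostly with a low value. They report only what shows in the picture. A call takes as long as a camera call.
- arm.masks_of(picture, name): "pixels" (384x512 bool, what is visible of it) and "location" ([column, row] in pixels, amid what is visible of it).
The state is a dict: "time": time; "joint_pos": joint angles; "qvel": joint speeds; "joint_efforts": joint torques, N m; "tcp_pos": TCP position; "orientation": TCP orientation; "wrist_force": force on the tool from outside, world axes, zero at the start; "wrist_torque": the same for the moment, N m; "opening": opening from 0.0 (shut) to 1.0 (fully open).
Only numpy, scipy, OpenCV 4.12 (cv2) and the standard library are available. Lean on these libraries where they do the work, as an engineer would, in place of code of your own. Each camera call takes 0.05 s, during which the arm holds its last target. There are 200 camera calls.

### The job

The tall carton of milk storage bags has to lie in its taped place on the shelf, pull-out opening upward. Slide it, still standing, until the foot of its plain side is just over the near tape line, then push it near the top so that it tips over towards the outline, falls by itself and lands flat inside the tape outline. Only push, never grip or lift it, do not shove it into place after it has fallen, and leave everything else where it stands.

Things in the scene. Friction and masses are not known exactly. Their poses are not given: they have to be found in the camera images.
- carton: tall white board carton, kraft band round its foot: 160 mm high, 110 wide, 60 deep, 0.17 to 0.34 kg, evenly filled, loose, turned up to 9 degrees from square to the outline. Origin: centre of its foot; z up, y across its width, x out of its plain broad side, which faces the outline 4 to 9 cm short of the near tape line. The oval opening is in the other broad side (-x), facing away
- carton_foot_l (a point): bottom corner of the carton's plain side: x +30, y +55, z 0 mm in the carton's frame. The carton tips about the edge foot_l to foot_r. Friction on the shelf about 0.6 (0.45 to 0.75): pushed below about 35 mm it slides, pushed above about 70 mm it tips; past about 21 degrees it falls by itself
- carton_foot_r (a point): the other bottom corner of the plain side, at x +30, y -55, z 0 mm
- carton_top_l (a point): top corner of the plain side, at x +30, y +55, z 160 mm
- carton_top_r (a point): top corner of the plain side, at x +30, y -55, z 160 mm
- carton_heel (a point): middle of the bottom edge of the side with the opening, at x -30, y 0, z 0 mm in the carton's frame
- outline: taped place: rectangle of flat grey tape on the shelf, no height, 200 by 150 mm inside, tape 12 mm wide. Origin: its centre. x: along its long side, away from the standing carton, the way it has to fall (roughly to the robot's left); y: across. Near tape line: the short one beside the carton, inner edge at x -100 mm
- bottle: closed glass feeding bottle standing beyond the far end of the outline, 60 mm across, 158 mm high; origin at the centre of its foot
- saucer: white ceramic saucer on the robot's side of the outline, 130 mm across, 18 mm high; origin at the centre of its underside
- collar: white plastic screw collar lying in the saucer, ring of 44 mm across, 14 mm high; origin at the centre of its underside
- teat_box: the small carton of teats standing on the side of the outline away from the robot, 56 by 56 mm, 85 mm high, also white with a kraft band; origin at the centre of its foot
- tin: formula tin with plastic lid, 101 mm across, 133 mm high, to the left; origin at the centre of its foot
- mug: white mug with handle, 80 mm across, 92 mm high, to the left; origin at the centre of its foot
- soother: baby's soother lying nipple up on the robot's side of the carton's path, 40 mm across, 41 mm high; origin at its underside

How it is judged:
By the outcome, as a careful person would: the job done as asked, in the order asked, and still so for the second after the job is handed in, with the robot touching nothing.
It also fails if it takes over 45 s, if anything falls off the work surface, if the arm or the gripper's body presses on something with over 40 N, if the wrist force passes 120 N, or if a joint passes its speed limit or range.

## Working session

There is one attempt and no reset: what is moved stays moved. The work goes in short steps, Python scripts to look and compute and a tool call to move; the robot and the scene stay as the last step left them, time stands still between calls to the robot, and variables do not carry over. Pictures are saved under pics/ and viewed, about 8 in all and at most 12, crops included, and the job is handed in when it is done.

Besides the shell and the picture viewer there is one more tool, called as name(argument=value, ...), one argument or row to a line, values as JSON. carry_out: Moves the arm, as the interface text tells. Its arguments: {"type":"object","properties":{"deltas":{"type":"string"},"hand":{"type":"number"}},"required":["deltas"]}

```bash
ls; mkdir -p pics; cat > h.py <<'E'
import numpy as np, cv2
from plant import arm
def ray(c,px):
    f=c["frame"].shape[0]/2/np.tan(np.radians(c["vfov"])/2)
    K=np.array([[f,0,c["cx"]],[0,f,c["cy"]],[0,0,1]])
    u=cv2.undistortPoints(np.float64(px).reshape(-1,1,2),K,np.array([c["k1"],0,0,0,0.])).reshape(-1,2)
    M=np.array(c["cam_to_world"]); d=np.c_[u,np.ones(len(u))]@M[:3,:3].T
    return M[:3,3],d
def onz(c,px,z=0.):
    o,d=ray(c,px); return o+d*((z-o[2])/d[:,2])[:,None]
def proj(c,P):
    f=c["frame"].shape[0]/2/np.tan(np.radians(c["vfov"])/2)
    M=np.linalg.inv(np.array(c["cam_to_world"])); p=np.float64(P).reshape(-1,3)@M[:3,:3].T+M[:3,3]
    s=p[:,:2]/p[:,2:]; s=s*(1+c["k1"]*(s**2).sum(1))[:,None]
    return s*f+[c["cx"],c["cy"]]
E
python3 - <<'E'
from h import *
np.set_printoptions(precision=3,suppress=True)
for n in("top","side"):
    c=arm.camera(n); cv2.imwrite(f"pics/{n}0.png",c["frame"]); print(n,c["vfov"],c["k1"],np.array(c["cam_to_world"]))
    for t in "carton carton_foot_l carton_foot_r carton_top_l carton_top_r carton_heel outline bottle saucer teat_box tin mug soother".split():
        for r in arm.masks_of(c,t)[:2]: print(t,round(r["conf"],2),r["location"],r["pixels"].sum(),onz(c,[r["location"]])[0])
print(arm.get_state())
E
```

```text
pics
top 46.739502453591065 -0.05794609649161176 [[-0.005 -0.995  0.098  0.444]
 [-1.     0.006  0.014  0.161]
 [-0.014 -0.097 -0.995  1.155]
 [ 0.     0.     0.     1.   ]]
carton 0.95 [385.9, 168.9] 2025 [ 0.623 -0.169  0.   ]
carton 0.28 [320.6, 267.0] 129 [0.369 0.008 0.   ]
carton_foot_l 0.94 [382.5, 171.8] 2019 [ 0.615 -0.16   0.   ]
carton_foot_r 0.94 [382.5, 171.8] 2019 [ 0.615 -0.16   0.   ]
carton_top_l 0.84 [383.6, 171.3] 1966 [ 0.617 -0.163  0.   ]
carton_top_r 0.84 [383.6, 171.3] 1966 [ 0.617 -0.163  0.   ]
carton_heel 0.58 [384.9, 169.6] 2030 [ 0.621 -0.166  0.   ]
outline 0.57 [317.6, 226.4] 1411 [0.474 0.014 0.   ]
bottle 0.76 [241.5, 224.1] 505 [0.481 0.211 0.   ]
saucer 0.6 [318.9, 268.3] 1967 [ 0.366  0.012 -0.   ]
teat_box 0.83 [267.4, 147.8] 709 [0.681 0.142 0.   ]
tin 0.75 [128.3, 161.2] 1855 [0.649 0.512 0.   ]
mug 0.58 [124.4, 242.7] 1181 [0.433 0.517 0.   ]
soother 0.68 [386.0, 169.5] 2127 [ 0.622 -0.169  0.   ]
soother 0.61 [385.0, 229.3] 200 [ 0.465 -0.161  0.   ]
side 56.65973744233777 -0.046096794634800466 [[ 0.995 -0.084  0.049  0.504]
 [-0.096 -0.769  0
[... 615 characters left out ...]
 1156 [0.642 0.566 0.   ]
tin 0.7 [224.7, 199.1] 783 [ 0.473  0.272 -0.   ]
mug 0.91 [209.0, 138.3] 678 [0.429 0.574 0.   ]
mug 0.55 [264.7, 136.5] 1183 [0.639 0.56  0.   ]
soother 0.5 [231.5, 331.1] 180 [ 0.469 -0.155  0.   ]
{'time': 1.4, 'joint_pos': array([ 1.406,  0.501, -0.427,  1.55 ,  0.221,  1.138, -0.21 ]), 'qvel': array([-0.001,  0.002, -0.   ,  0.001,  0.001, -0.001, -0.   ]), 'joint_efforts': array([ -0.   , -56.645,  -5.811, -27.95 ,  -0.067,   0.021,  -0.   ]), 'tcp_pos': array([ 0.27 , -0.591,  0.227]), 'orientation': array([ 3.142, -0.   ,  0.428]), 'wrist_force': array([-0.109, -0.212, -0.285]), 'wrist_torque': array([ 0.011,  0.014, -0.032]), 'opening': 0.9999891165581793}
```

```bash
python3 - <<'E'
import cv2,numpy as np
a=cv2.imread("pics/top0.png")[100:320,200:460]; b=cv2.imread("pics/side0.png")[150:384,120:380]
cv2.imwrite("pics/a.png",cv2.resize(a,None,fx=3,fy=2.7,interpolation=2)) if 0 else cv2.imwrite("pics/a.png",cv2.resize(a,(709,600),interpolation=2))
cv2.imwrite("pics/b.png",cv2.resize(b,(667,600),interpolation=2))
E
```

```text
(no output)
```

View pics/a.png

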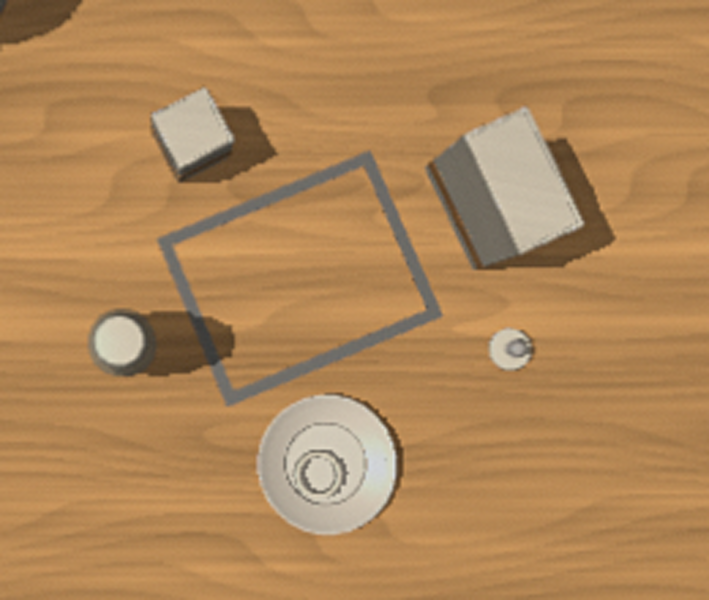

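View pics/b.png

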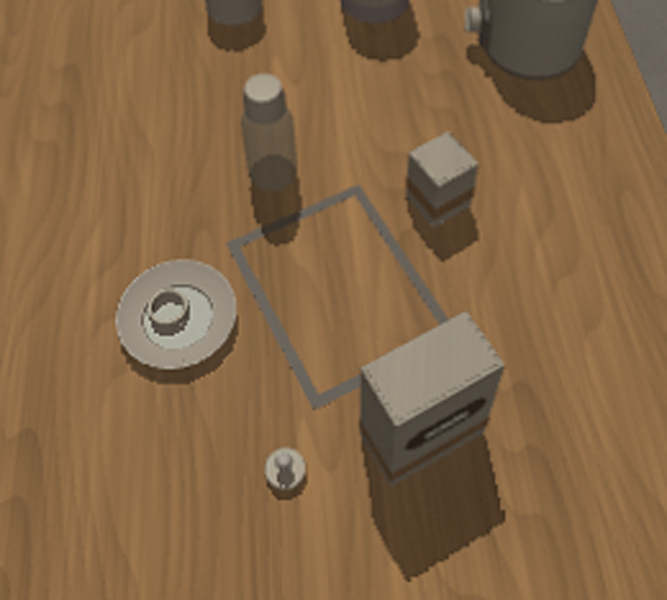

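```bash
cat >> h.py <<'E'
from scipy.optimize import minimize
def rot(a): return np.array([[np.cos(a),-np.sin(a)],[np.sin(a),np.cos(a)]])
BOX=np.array([[sx*.03,sy*.055,z] for sx in(-1,1) for sy in(-1,1) for z in(0,.16)])
def boxw(p,B=BOX): return np.c_[B[:,:2]@rot(p[2]).T+p[:2],B[:,2]]
def fit(views,p0,B=BOX):
    """views: list of (camera,mask); silhouette IoU at 4x"""
    def cost(q):
        p=[p0[0]+q[0]/100,p0[1]+q[1]/100,p0[2]+q[2]/10]; s=0
        for c,m in views:
            h=cv2.convexHull(proj(c,boxw(p,B)).astype(np.float32))[:,0]
            im=np.zeros(m.shape,np.uint8); cv2.fillConvexPoly(im,np.round((h)*16).astype(np.int32),1,shift=4)
            s+=1-(m&(im>0)).sum()/(m|(im>0)).sum()
        return s
    r=minimize(cost,[0,0,0],method="Nelder-Mead",options=dict(initial_simplex=[[0,0,0],[1,0,0],[0,1,0],[0,0,1]]))
    q=r.x; return np.array([p0[0]+q[0]/100,p0[1]+q[1]/100,p0[2]+q[2]/10]),r.fun
E
python3 - <<'E'
from h import *
np.set_printoptions(precision=4,suppress=True)
ct=arm.camera("top"); cs=arm.camera("side")
s=600/220; v=lambda L:np.array(L)/s+[200,100]
O=onz(ct,v([(367,152),(440,315),(228,405),(158,238)]))
print("outline px",O[:,:2])
om=arm.masks_of(ct,"outline")[0]["pixels"]
n,l,st,_=cv2.connectedComponentsWithStats(om.astype(np.uint8)); om=l==1+st[1:,4].argmax()
yx=np.argwhere(om)[:,::-1]; print(cv2.minAreaRect(onz(ct,yx)[:,:2].astype(np.float32)))
print("top corners",onz(ct,v([(525,107),(582,225),(518,256),(464,137)]),.16)[:,:2],"foot",onz(ct,v([(428,165),(475,268)]))[:,:2])
m=[(c,arm.masks_of(c,"carton")[0]["pixels"]) for c in(ct,cs)]
p0=[.595,-.155,np.radians(113)]
print("both",fit(m,p0)); print("top",fit(m[:1],p0)); print("side",fit(m[1:],p0))
print("others",[ (t,onz(ct,[arm.masks_of(ct,t)[-1]["location"]])[0]) for t in("soother",)])
E
```

```text
outline px [[ 0.659  -0.0344]
 [ 0.501  -0.1006]
 [ 0.4171  0.1026]
 [ 0.5767  0.168 ]]
((0.5397696495056152, 0.034454092383384705), (0.1767750084400177, 0.22706782817840576), 22.524864196777344)
top corners [[ 0.6667 -0.141 ]
 [ 0.5669 -0.1849]
 [ 0.5414 -0.1305]
 [ 0.6414 -0.0888]] foot [[ 0.6459 -0.0931]
 [ 0.5458 -0.1355]]
both (array([ 0.6058, -0.1361,  1.9947]), np.float64(0.13086537256376507))
top (array([ 0.6059, -0.1377,  1.9333]), np.float64(0.07320441988950277))
side (array([ 0.6046, -0.1379,  1.9899]), np.float64(0.05652342237708097))
others [('soother', array([ 0.6178, -0.1656,  0.    ]))]
```

The top view shows the outline with corners at crop pixels (367,152), (440,315), (228,405) and (158,238). The carton's top corners are at (525,107), (582,225), (518,256) and (464,137), and it stands almost square to the outline. The side view shows the oval opening facing away from the outline, and the soother clear of the path.

The tool only points down, so the body (66 mm above the TCP) meets the carton before the fingers do. A centred push at that height would tip it. I'll use alternate swings against the two rear edges, which need about half the force, to walk the carton forward without tipping.

```bash
cat >> h.py <<'E'
C=np.array([.5395,.0343]); A=np.radians(112.5); U=np.array([np.cos(A),np.sin(A)]); V=np.array([-U[1],U[0]])
def toW(X,Y): return C+(X*U+Y*V)/1000
def toO(p): d=(np.asarray(p)[:2]-C)*1000; return np.array([d@U,d@V])
def tcp():
    s=arm.get_state(); yaw=s["orientation"][2]; 
    o=toO(s["tcp_pos"]); return np.r_[o,s["tcp_pos"][2]*1000,(np.degrees(yaw-A)+180)%360-180],s
def rows(target,n):
    """straight to outline-frame target X,Y,z,yaw(rel deg) in n rows"""
    q,_=tcp(); st=(np.array(target)-q)/n; a=q[3]
    for i in range(n):
        r=np.radians(a); dx=st[0]*np.cos(r)+st[1]*np.sin(r); dl=-st[0]*np.sin(r)+st[1]*np.cos(r)
        print("%.1f %.1f %.1f %.2f;"%(dx,-dl,-st[2],-st[3]),end=" "); a+=st[3]
    print()
def look(p0=None,tag=None):
    c=[arm.camera(n) for n in("top","side")]; out=[]
    for k in c:
        r=arm.masks_of(k,"carton")
        if r: out.append((k,r[0]["pixels"]))
    if tag: cv2.imwrite(f"pics/{tag}.png",np.hstack([cv2.resize(c[0]["frame"][80:330,190:470],(400,357)),cv2.resize(c[1]["frame"][140:384,110:390],(400,349))+0 if 0 else cv2.resize(c[1]["frame"][140:384,110:390],(400,357))]))
    for v in ([out],[out[:1]],[out[1:]]):
        if v[0]:
            p,f=fit(v[0],p0); print("carton O",toO(p).round(1),"yaw",round(np.degrees(p[2]-A),1),round(f,3))
E
python3 - <<'E'
from h import *
q,s=tcp(); print(q)
rows([-290,4,120,0],16)
E
```

```text
[-474.83812325  488.68078373  226.73482683  -87.98351111]
30.7 -10.5 6.7 -5.50; 31.5 -7.5 6.7 -5.50; 32.1 -4.4 6.7 -5.50; 32.4 -1.3 6.7 -5.50; 32.4 1.8 6.7 -5.50; 32.1 4.9 6.7 -5.50; 31.4 7.9 6.7 -5.50; 30.5 10.9 6.7 -5.50; 29.4 13.8 6.7 -5.50; 27.9 16.5 6.7 -5.50; 26.2 19.1 6.7 -5.50; 24.2 21.5 6.7 -5.50; 22.1 23.8 6.7 -5.50; 19.7 25.8 6.7 -5.50; 17.1 27.5 6.7 -5.50; 14.4 29.0 6.7 -5.50;
```

carry_out(
  deltas="31 -10 7 -5.5; 31 -7 7 -5.5; 32 -4 7 -5.5; 32 -1 7 -5.5; 32 2 7 -5.5; 32 5 7 -5.5; 31 8 7 -5.5; 30 11 7 -5.5; 29 14 7 -5.5; 28 16 7 -5.5",
  hand=0,
)

```text
time: 2.53
tcp_pos: [0.5029, -0.3751, 0.1546]
orientation: [3.141, 0.012, 1.408]
wrist_force: [0.0, -0.6, 0.1]
opening: 0.327
```

```bash
python3 - <<'E'
from h import *
q,s=tcp(); print(q,s["time"],s["joint_pos"])
rows([-295,4,60,0],10)
E
```

```text
[-364.20371663  190.50617032  154.61846871  -31.82466083] 2.5333 [ 1.07354233  0.58899892 -0.66779222  1.67424128  0.42879492  1.02261791
  0.09813065]
15.7 12.2 9.5 -3.18; 15.0 13.1 9.5 -3.18; 14.3 13.9 9.5 -3.18; 13.5 14.6 9.5 -3.18; 12.6 15.4 9.5 -3.18; 11.8 16.0 9.5 -3.18; 10.9 16.7 9.5 -3.18; 9.9 17.2 9.5 -3.18; 8.9 17.8 9.5 -3.18; 7.9 18.2 9.5 -3.18;
```

carry_out(
  deltas="16 12 10 -3.2; 15 13 10 -3.2; 14 14 10 -3.2; 13 15 10 -3.2; 13 15 10 -3.2; 12 16 10 -3.2; 11 17 10 -3.2; 10 17 10 -3.2; 9 18 10 -3.2; 8 18 10 -3.2",
)

```text
time: 3.37
tcp_pos: [0.6573, -0.2273, 0.05]
orientation: [-3.139, 0.013, 2.002]
wrist_force: [0.6, -0.2, 0.5]
opening: 0.001
```

```bash
python3 - <<'E'
from h import *
q,s=tcp(); print(q,s["time"],s["joint_pos"])
look([.605,-.137,np.radians(113)])
rows([-285,4,4,0],8)
E
```

```text
[-286.80977394   -8.70021225   50.02101092    2.18326141] 3.3667 [ 0.74891036  0.85512028 -0.71224605  1.53867692  0.64782092  0.98703221
  0.2728917 ]
carton O [-183.5    2.8] yaw 2.7 0.554
carton O [-184.2    2.5] yaw 0.8 0.028
carton O [-184.5   17.5] yaw 24.6 0.493
0.2 -1.5 5.8 0.26; 0.2 -1.5 5.8 0.26; 0.2 -1.5 5.8 0.26; 0.2 -1.5 5.8 0.26; 0.2 -1.5 5.8 0.26; 0.2 -1.5 5.8 0.26; 0.2 -1.5 5.8 0.26; 0.2 -1.5 5.8 0.26;
```

```bash
python3 - <<'E'
from h import *
rows([-280,2,4,20],8)
E
```

```text
0.8 -1.2 5.8 -2.24; 0.9 -1.2 5.8 -2.24; 0.9 -1.1 5.8 -2.24; 1.0 -1.1 5.8 -2.24; 1.0 -1.1 5.8 -2.24; 1.1 -1.0 5.8 -2.24; 1.1 -1.0 5.8 -2.24; 1.1 -0.9 5.8 -2.24;
```

carry_out(
  deltas="1 -1 6 -2.2; 1 -1 6 -2.2; 1 -1 6 -2.2; 1 -1 6 -2.2; 1 -1 6 -2.2; 1 -1 6 -2.2; 1 -1 5 -2.2; 1 -1 4 -2.2; 0 0 0 0; 0 0 0 0",
)

```text
time: 4.4
tcp_pos: [0.6401, -0.2489, 0.0105]
orientation: [-3.125, 0.027, 2.29]
wrist_force: [-0.2, 0.0, 0.2]
opening: 0.005
```

```bash
python3 - <<'E'
from h import *
q,s=tcp(); print(q,s["time"],s["wrist_force"],s["orientation"])
rows([-254,2,4,20],10)
E
```

```text
[-300.17870456   15.41413007   10.54232724   18.68259888] 4.4 [-0.20803079  0.04909739  0.16828157] [-3.12503066  0.02650337  2.28956827]
3.9 2.7 0.7 -0.13; 3.9 2.8 0.7 -0.13; 3.9 2.8 0.7 -0.13; 3.9 2.8 0.7 -0.13; 3.9 2.8 0.7 -0.13; 3.9 2.8 0.7 -0.13; 3.9 2.8 0.7 -0.13; 3.9 2.8 0.7 -0.13; 3.9 2.8 0.7 -0.13; 3.9 2.8 0.7 -0.13;
```

carry_out(
  deltas="5 3 1 0; 5 3 1 0; 5 3 1 0; 4 3 1 0; 4 3 1 0; 4 3 1 0; 4 3 0 0; 4 3 0 0; 4 2 0 0; 2 2 0 0",
)

```text
time: 5.23
tcp_pos: [0.6353, -0.197, 0.0051]
orientation: [-3.126, 0.031, 2.283]
wrist_force: [-0.5, -1.1, 0.8]
opening: 0.006
```

```bash
python3 - <<'E'
from h import *
q,s=tcp(); print(q,s["time"],s["wrist_force"],s["orientation"],s["joint_pos"])
look([.605,-.137,np.radians(118)],"w1")
E
```

```text
[-2.50369188e+02  5.69321239e-02  5.09384486e+00  1.82909837e+01] 5.2333 [-0.5074981  -1.09336747  0.80399555] [-3.12608146  0.03136552  2.2827333 ] [ 0.73680881  0.88267968 -0.72596532  1.64402183  0.7592334   0.89990052
  0.41216246]
carton O [-169.7    3.9] yaw 10.8 0.832
carton O [-164.     3.4] yaw 0.3 0.23
carton O [-161.6   23. ] yaw 48.5 0.513
```

View pics/w1.png

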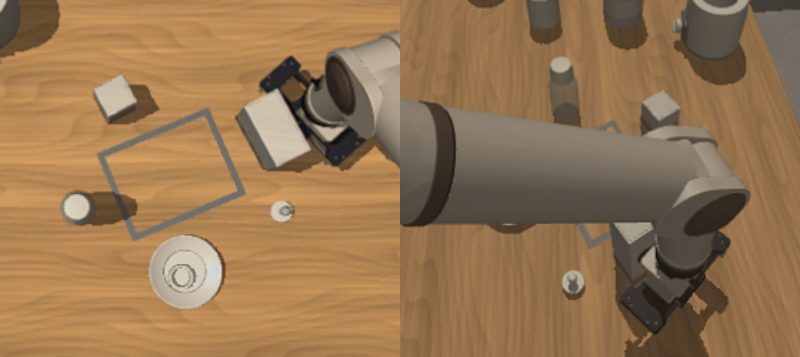

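```bash
python3 - <<'E'
from h import *
c=arm.camera("top"); cv2.imwrite("pics/z1.png",cv2.resize(c["frame"][110:230,320:470],(750,600),interpolation=cv2.INTER_CUBIC))
E
```

```text
(no output)
```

View pics/z1.png

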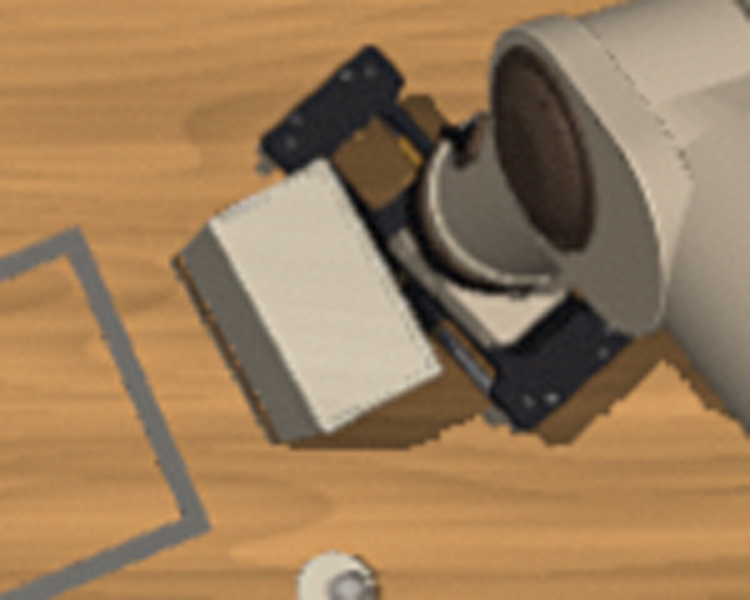

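```bash
python3 - <<'E'
from h import *
np.set_printoptions(precision=1,suppress=True)
c=arm.camera("top")
v=lambda L:np.array(L)/5+[320,110]
for z,L in((0,[(175,262),(278,440)]),(.16,[(210,222),(325,432),(440,370),(330,158)])):
    P=onz(c,v(L),z); print(np.array([toO(p) for p in P]))
# tracked check with start picture
c0=cv2.imread("pics/top0.png"); c["frame"]=c0
s=600/220; v=lambda L:np.array(L)/s+[200,100]
for z,L in((0,[(428,165),(475,268)]),(.16,[(464,137),(518,256),(582,225),(525,107)])):
    P=onz(c,v(L),z); print(np.array([toO(p) for p in P]))
E
```

```text
[[-151.7  -46.9]
 [-163.    60. ]]
[[-131.7  -45.5]
 [-140.3   62.2]
 [-200.2   56.9]
 [-194.6  -51.2]]
[[-158.4  -49.5]
 [-159.2   59.2]]
[[-152.8  -47.1]
 [-153.    61.3]
 [-213.    58.6]
 [-210.7  -50.4]]
```

```bash
python3 - <<'E'
from h import *
print(tcp()[0],toO([.2,-.43]))
rows([-300,5,60,0],10)
E
```

```text
[-251.98843575    0.60373016    5.05042995   18.20497768] [-299.03624166  491.33701893]
-4.4 -1.9 -5.5 1.82; -4.5 -1.8 -5.5 1.82; -4.5 -1.6 -5.5 1.82; -4.6 -1.5 -5.5 1.82; -4.6 -1.3 -5.5 1.82; -4.7 -1.2 -5.5 1.82; -4.7 -1.0 -5.5 1.82; -4.7 -0.9 -5.5 1.82; -4.8 -0.7 -5.5 1.82; -4.8 -0.6 -5.5 1.82;
```

carry_out(
  deltas="-3 -1 0 0; -4 -2 0 0; -5 -2 0 0; -5 -2 0 0; -5 -2 -2 1.5; -6 -2 -10 3; -6 -1 -15 3; -6 -1 -15 3; -8 -1 -15 3; -8 -5 -15 3",
)

```text
time: 6.37
tcp_pos: [0.649, -0.258, 0.0767]
orientation: [-3.129, 0.027, 1.973]
wrist_force: [0.3, -0.1, -0.3]
opening: 0.006
```

```bash
python3 - <<'E'
from h import *
q,s=tcp(); print(q,s["time"],s["wrist_force"],s["orientation"],s["joint_pos"])
look([.605,-.137,np.radians(118)])
rows([-320,480,110,0],14)
E
```

```text
[-311.9893536    10.70118087   76.71258472    0.54028237] 6.3667 [ 0.26438218 -0.06529031 -0.27463858] [-3.12923551  0.02733268  1.97292511] [ 0.78528298  0.82162784 -0.71463463  1.52380366  0.63164842  1.02695512
  0.29554983]
carton O [-200.3   25.6] yaw 32.5 0.636
carton O [-200.3   25.6] yaw 32.5 0.636
-0.1 -33.5 -2.4 0.05; -0.2 -33.5 -2.4 0.05; -0.2 -33.5 -2.4 0.05; -0.2 -33.5 -2.4 0.05; -0.2 -33.5 -2.4 0.05; -0.3 -33.5 -2.4 0.05; -0.3 -33.5 -2.4 0.05; -0.3 -33.5 -2.4 0.05; -0.4 -33.5 -2.4 0.05; -0.4 -33.5 -2.4 0.05; -0.4 -33.5 -2.4 0.05; -0.5 -33.5 -2.4 0.05; -0.5 -33.5 -2.4 0.05; -0.5 -33.5 -2.4 0.05;
```

carry_out(
  deltas="0 -34 -3 0; 0 -34 -3 0; 0 -34 -3 0; 0 -36 -3 0; 0 -36 -3 0; 0 -36 -2 0; 0 -36 -2 0; 0 -36 -2 0; 0 -36 -2 0; 0 -36 -2 0",
)

```text
time: 7.4
tcp_pos: [0.3147, -0.3851, 0.0928]
orientation: [-3.132, 0.004, 2.01]
wrist_force: [-0.1, -0.9, 0.5]
opening: 0.004
```

```bash
python3 - <<'E'
from h import *
q,s=tcp(); print(q,s["time"],s["tcp_pos"],s["orientation"],s["joint_pos"])
look([.605,-.137,np.radians(118)])
E
```

```text
[-301.3995444   368.21333781   92.81987708    2.63843346] 7.4 [ 0.31465585 -0.38506601  0.09281988] [-3.13245102  0.00387877  2.00954476] [ 1.49114595  0.52244833 -0.81912363  2.02783188  0.53917074  0.81540265
  0.79307786]
carton O [-183.6    3.2] yaw 2.8 0.091
carton O [-185.     2.4] yaw 2.4 0.036
carton O [-183.4    5.4] yaw 3.1 0.035
```

carry_out(
  deltas="15 -33 0 0; 15 -33 0 0; 15 -33 0 0; 15 -33 0 0; 40 0 0 0; 40 0 0 0; 40 0 0 0; 40 0 0 0; 40 0 0 0; 40 0 0 0",
)

```text
time: 8.43
tcp_pos: [0.1231, -0.2465, 0.1095]
orientation: [3.099, -0.086, 2.039]
wrist_force: [1.4, 2.4, 1.4]
opening: 0.008
```

```bash
cat >> h.py <<'E'
from scipy.spatial.transform import Rotation as Ro
def st():
    q,s=tcp(); R=Ro.from_euler("xyz",s["orientation"]).as_matrix(); z=R[:,2]
    print(q.round(1),"t",s["time"],s["tcp_pos"].round(3),"F",s["wrist_force"].round(1),"q",s["joint_pos"].round(2))
    print("tip lean along u,v deg:",np.degrees([z[:2]@U,z[:2]@V]).round(1),"tool x in (u,v,z)",[round(float(t),3) for t in(R[:2,0]@U,R[:2,0]@V,R[2,0])],"tool y",[round(float(t),3) for t in(R[:2,1]@U,R[:2,1]@V,R[2,1])])
    return R
E
python3 -c "
from h import *
st()"
```

```text
[-100.1  492.1  109.5    4.3] t 8.4333 [ 0.123 -0.246  0.109] F [1.4 2.4 1.4] q [ 2.44  0.46 -1.54  2.42  0.54  0.86  0.96]
tip lean along u,v deg: [ 5.1 -2.1] tool x in (u,v,z) [0.993, 0.075, 0.086] tool y [0.072, -0.997, 0.042]
```

carry_out(
  deltas="30 0 0 0; 30 0 0 0; 30 0 0 0; 30 0 0 0; 30 0 0 0; 30 0 0 0; 0 0 0 0; 0 0 0 0; 0 0 0 0; 0 0 0 0",
)

```text
time: 9.27
tcp_pos: [0.0927, -0.1868, 0.1631]
orientation: [3.068, -0.204, 2.07]
wrist_force: [0.5, -0.4, 0.1]
opening: 0.003
```

```bash
python3 -c "
from h import *
st()"
```

```text
[-33.3 497.4 163.1   6.1] t 9.2667 [ 0.093 -0.187  0.163] F [ 0.5 -0.4  0.1] q [ 2.62 -0.31 -1.31  2.42 -0.36  1.05  2.06]
tip lean along u,v deg: [12. -3.] tool x in (u,v,z) [0.974, 0.105, 0.203] tool y [0.092, -0.993, 0.072]
```

```bash
cat >> h.py <<'E'
def go(*W,step=41):
    R=st(); p=arm.get_state()["tcp_pos"]
    for w in W:
        d=(np.array(w)-p)*1000; n=int(np.ceil(np.linalg.norm(d)/step)); print(n,"rows of",(R.T@d/n).round(1)); p=np.array(w)
E
python3 -c "
from h import *
go((.40,-.15,.32),(.38,.35,.35),(-.05,.66,.35))"
```

```text
[-33.3 497.4 163.1   6.1] t 9.2667 [ 0.093 -0.187  0.163] F [ 0.5 -0.4  0.1] q [ 2.62 -0.31 -1.31  2.42 -0.36  1.05  2.06]
tip lean along u,v deg: [12. -3.] tool x in (u,v,z) [0.974, 0.105, 0.203] tool y [0.092, -0.993, 0.072]
9 rows of [ -9.   33.3 -17.3]
13 rows of [34.2 16.7  6. ]
13 rows of [ 36.  -18.1   6.1]
```

carry_out(
  deltas="-15 25 -15 0; -15 30 -15 0; -10 33 -17 0; -10 33 -17 0; -9 33 -17 0; -9 33 -17 0; -9 33 -17 0; -9 33 -17 0; -5 33 -17 0; 5 33 -10 0",
)

```text
time: 10.1
tcp_pos: [0.3972, -0.1226, 0.3452]
orientation: [3.068, -0.161, 2.054]
wrist_force: [0.7, 0.2, -0.8]
opening: 0.005
```

```bash
python3 -c "
from h import *
go((.38,.30,.35),(-.05,.66,.35))"
```

```text
[-90.5 191.5 345.2   5.2] t 10.1 [ 0.397 -0.123  0.345] F [ 0.7  0.2 -0.8] q [ 2.2  -0.31 -1.54  1.87 -0.44  1.42  1.26]
tip lean along u,v deg: [ 9.5 -3.4] tool x in (u,v,z) [0.983, 0.089, 0.16] tool y [0.078, -0.994, 0.072]
11 rows of [34.4 16.   6.3]
14 rows of [ 36.6 -15.7   4.8]
```

carry_out(
  deltas="34 16 6 0; 34 16 6 0; 34 16 6 0; 34 16 6 0; 34 16 6 0; 34 16 6 0; 34 16 6 0; 34 16 6 0; 34 16 6 0; 34 10 6 0",
)

```text
time: 10.93
tcp_pos: [0.38, 0.2596, 0.3454]
orientation: [3.073, -0.133, 2.064]
wrist_force: [1.1, 0.5, -0.2]
opening: 0.005
```

```bash
python3 -c "
from h import *
go((-.05,.66,.35),(-.3,.8,.35))"
```

```text
[269.2  61.1 345.4   5.7] t 10.9333 [0.38  0.26  0.345] F [ 1.1  0.5 -0.2] q [ 1.2  -0.29 -1.48  1.89 -0.45  1.27  0.34]
tip lean along u,v deg: [ 8.  -3.1] tool x in (u,v,z) [0.986, 0.099, 0.133] tool y [0.091, -0.994, 0.068]
15 rows of [ 36.8 -12.9   3.8]
7 rows of [ 34.2 -22.3   3.1]
```

carry_out(
  deltas="37 -13 4 0; 37 -13 4 0; 37 -13 4 0; 37 -13 4 0; 37 -13 4 0; 37 -13 4 0; 37 -13 4 0; 37 -13 4 0; 37 -13 4 0; 37 -13 4 0",
)

```text
time: 11.77
tcp_pos: [0.0745, 0.5038, 0.3538]
orientation: [3.037, -0.144, 2.069]
wrist_force: [0.4, 0.8, 0.1]
opening: 0.003
```

```bash
python3 -c "
from h import *
go((-.22,.85,.33))"
```

```text
[611.7 249.9 353.8   6. ] t 11.7667 [0.075 0.504 0.354] F [0.4 0.8 0.1] q [ 0.34 -0.31 -1.54  1.85 -0.38  1.14 -0.59]
tip lean along u,v deg: [ 8.8 -5.1] tool x in (u,v,z) [0.984, 0.104, 0.143] tool y [0.089, -0.991, 0.104]
12 rows of [36.4 -8.5  6.4]
```

carry_out(
  deltas="38 -12 6 0; 38 -12 6 0; 38 -12 6 0; 38 -10 6 0; 38 -8 6 0; 40 -5 6 0; 40 -5 6 0; 40 -5 6 0; 40 -5 6 0; 40 -5 6 0",
)

```text
time: 12.6
tcp_pos: [-0.155, 0.5774, 0.4434]
orientation: [2.951, -0.346, 2.108]
wrist_force: [0.7, 0.1, -0.5]
opening: 0.002
```

```bash
python3 -c "
from h import *
go((-.4,.95,.33))"
```

```text
[767.5 433.8 443.4   8.3] t 12.6 [-0.155  0.577  0.443] F [ 0.7  0.1 -0.5] q [-0.1  -0.31 -1.54  1.7  -0.3   1.07 -1.1 ]
tip lean along u,v deg: [20.4 -8. ] tool x in (u,v,z) [0.931, 0.136, 0.339] tool y [0.078, -0.981, 0.178]
12 rows of [31.7 -5.7 20.8]
```

carry_out(
  deltas="32 -12 20 0; 32 -12 20 0; 32 -12 20 0; 32 -12 20 0; 32 -12 20 0; 32 -12 20 0; 0 0 0 0; 0 0 0 0; 0 0 0 0; 0 0 0 0",
)

```text
time: 13.43
tcp_pos: [-0.2496, 0.5855, 0.4453]
orientation: [2.927, -0.496, 2.147]
wrist_force: [0.3, -0.2, -0.0]
opening: 0.007
```

```bash
python3 -c "
from h import *
go((.1,.55,.4),(.45,.25,.4),(.68,-.26,.32))"
```

```text
[811.2 518.1 445.3  10.5] t 13.4333 [-0.25   0.586  0.445] F [ 0.3 -0.2 -0. ] q [-0.28 -0.31 -1.54  1.75 -0.28  0.88 -1.26]
tip lean along u,v deg: [28.4 -7.1] tool x in (u,v,z) [0.865, 0.161, 0.476] tool y [0.079, -0.979, 0.187]
9 rows of [-23.9  31.3  -0.6]
12 rows of [-32.4  14.3 -14.8]
14 rows of [-37.5  -3.  -14.8]
```

carry_out(
  deltas="30 -10 20 0; 30 -10 20 0; 30 -10 20 0; 30 -10 20 0; -10 30 0 0; -20 30 0 0; -24 31 0 0; -24 31 0 0; -24 31 0 0; -24 31 0 0",
)

```text
time: 14.27
tcp_pos: [-0.0908, 0.5956, 0.4294]
orientation: [2.919, -0.597, 2.211]
wrist_force: [-0.2, 0.2, 0.1]
opening: 0.003
```

```bash
python3 -c "
from h import *
go((.1,.55,.38),(.45,.25,.36),(.70,-.28,.30))"
```

```text
[759.8 367.6 429.4  14.2] t 14.2667 [-0.091  0.596  0.429] F [-0.2  0.2  0.1] q [-0.66 -0.18 -0.92  1.95 -0.4   0.71 -0.83]
tip lean along u,v deg: [33.6 -4.6] tool x in (u,v,z) [0.802, 0.202, 0.562] tool y [0.118, -0.976, 0.183]
5 rows of [-30.4  26.5  -3. ]
12 rows of [-31.9  12.6 -17.3]
15 rows of [-33.9  -3.5 -19.5]
```

carry_out(
  deltas="-30 26 -3 0; -30 26 -3 0; -30 26 -3 0; -30 26 -3 0; -30 26 -3 0; -32 13 -17 0; -32 13 -17 0; -32 13 -17 0; -32 13 -17 0; -32 13 -17 0",
)

```text
time: 15.1
tcp_pos: [0.2458, 0.4338, 0.3685]
orientation: [2.908, -0.606, 2.247]
wrist_force: [0.9, 0.2, -0.1]
opening: 0.007
```

```bash
python3 -c "
from h import *
go((.45,.25,.36),(.70,-.28,.30))"
```

```text
[481.5 118.4 368.5  16.2] t 15.1 [0.246 0.434 0.368] F [ 0.9  0.2 -0.1] q [-0.48 -0.1  -0.21  2.08 -0.74  1.01  0.28]
tip lean along u,v deg: [34.2 -3.9] tool x in (u,v,z) [0.789, 0.23, 0.57] tool y [0.145, -0.971, 0.19]
7 rows of [-32.5  11.  -19. ]
15 rows of [-33.5  -4.6 -20. ]
```

carry_out(
  deltas="-33 11 -19 0; -33 11 -19 0; -33 11 -19 0; -33 11 -19 0; -33 11 -19 0; -33 11 -19 0; -33 8 -19 0; -33 0 -20 0; -33 -4 -20 0; -33 -4 -20 0",
)

```text
time: 15.93
tcp_pos: [0.5173, 0.1484, 0.3483]
orientation: [2.891, -0.599, 2.283]
wrist_force: [1.3, 0.3, 0.4]
opening: 0.007
```

```bash
python3 -c "
from h import *
print(toW(-290,5))
go((*toW(-290,5),.25),(*toW(-280,3),.02))"
```

```text
[ 0.6458588  -0.23553848]
[114.  -23.1 348.3  18.3] t 15.9333 [0.517 0.148 0.348] F [1.3 0.3 0.4] q [-0.07  0.3   0.17  1.69 -0.65  1.46  0.9 ]
tip lean along u,v deg: [34.2 -3.6] tool x in (u,v,z) [0.784, 0.26, 0.564] tool y [0.172, -0.964, 0.205]
11 rows of [-33.2 -10.6 -14.9]
6 rows of [-20.4  -7.2  31.7]
```

carry_out(
  deltas="-33 -10 -15 2; -33 -10 -15 2; -33 -10 -15 2; -33 -9 -15 2; -33 -8 -15 2; -33 -7 -15 2; -33 -6 -15 0; -33 -6 -15 0; -33 -6 -15 0; -33 -6 -15 0",
  hand=0.5,
)

```text
time: 16.77
tcp_pos: [0.6308, -0.1986, 0.2568]
orientation: [3.029, -0.636, 2.054]
wrist_force: [1.7, 0.2, -0.4]
opening: 0.504
```

```bash
python3 -c "
from h import *
go((*toW(-290,4),.15),(*toW(-270,4),.02))"
```

```text
[-250.1    4.8  256.8    5.2] t 16.7667 [ 0.631 -0.199  0.257] F [ 1.7  0.2 -0.4] q [ 0.34  0.81  0.31  1.12 -0.61  1.77  1.1 ]
tip lean along u,v deg: [34.2 -3.4] tool x in (u,v,z) [0.801, 0.073, 0.594] tool y [0.023, -0.996, 0.091]
3 rows of [-31.8  -3.3  20.5]
4 rows of [-15.3  -2.8  29. ]
```

carry_out(
  deltas="-32 -3 20 0; -32 -3 20 0; -32 -3 20 0; -16 -3 29 0; -16 -3 29 0; -16 -3 29 0; -14 -2 26 0; 0 0 0 0; 0 0 0 0; 0 0 0 0",
)

```text
time: 17.6
tcp_pos: [0.655, -0.2286, 0.0077]
orientation: [3.015, -0.621, 2.062]
wrist_force: [-4.4, -1.9, 7.2]
opening: 0.498
```

```bash
python3 -c "
from h import *
go((*toW(-228,2),.016),(*toW(-155,2),.016))
look([.61,-.137,np.radians(115)],'w2')"
```

```text
[-287.1   -6.1    7.7    5.7] t 17.6 [ 0.655 -0.229  0.008] F [-4.4 -1.9  7.2] q [ 0.38  1.12  0.27  1.09 -0.65  1.51  1.25]
tip lean along u,v deg: [33.6 -3.9] tool x in (u,v,z) [0.809, 0.08, 0.582] tool y [0.025, -0.994, 0.103]
2 rows of [26.6 -2.9 13.7]
2 rows of [29.5  0.9 21.4]
carton O [-183.6    2.5] yaw 3.0 0.865
carton O [-184.8    2.5] yaw 0.6 0.054
carton O [-186.6   -4.4] yaw 19.6 0.794
```

View pics/w2.png

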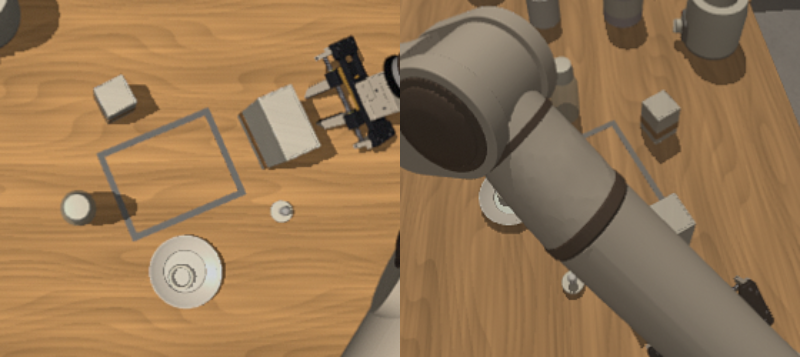

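carry_out(
  deltas="13 1 -2 0; 14 -2.5 9 0.9; 14 -2.5 9 0.9; 14 -2 10 0; 5 0 3.5 0; 5 0 3.5 0; 5 0 3.5 0; 5 0 3.5 0; 5 0 3.5 0; 5 0 3.5 0",
)

```text
time: 18.63
tcp_pos: [0.6178, -0.1357, 0.0147]
orientation: [3.027, -0.616, 2.034]
wrist_force: [0.3, -1.7, 1.4]
opening: 0.5
```

```bash
python3 -c "
from h import *
go((*toW(-180,2),.016),(*toW(-156,2),.016),step=5)
look([.60,-.12,np.radians(113)])"
```

```text
[-187.    -7.3   14.7    4. ] t 18.6333 [ 0.618 -0.136  0.015] F [ 0.3 -1.7  1.4] q [ 0.28  0.98  0.26  1.38 -0.68  1.35  1.24]
tip lean along u,v deg: [33.3 -4.2] tool x in (u,v,z) [0.814, 0.057, 0.578] tool y [0.004, -0.996, 0.093]
3 rows of [ 2.3 -3.1  0.8]
5 rows of [3.9 0.  2.8]
carton O [-150.    -1.7] yaw -1.7 0.068
carton O [-150.    -1.7] yaw -1.7 0.068
```

carry_out(
  deltas="3 0 2.1 0; 3 0 2.1 0; 3 0 2.1 0; 3 0 2.1 0; 3 0 2.1 0; 3 0 2.1 0; 3 0 2.1 0; 3 0 2.1 0; 0 0 0 0; 0 0 0 0",
)

```text
time: 19.67
tcp_pos: [0.6049, -0.1074, 0.0145]
orientation: [3.028, -0.616, 2.031]
wrist_force: [0.5, -0.6, -0.4]
opening: 0.499
```

```bash
python3 -c "
from h import *
go((*toW(-158,-7),.016),step=4)
look([.585,-.08,np.radians(112)],'w3')
c=arm.camera('top'); cv2.imwrite('pics/z3.png',cv2.resize(c['frame'][120:240,290:440],(750,600),interpolation=cv2.INTER_CUBIC))"
```

```text
[-155.9   -6.2   14.5    3.9] t 19.6667 [ 0.605 -0.107  0.015] F [ 0.5 -0.6 -0.4] q [ 0.25  0.94  0.25  1.46 -0.69  1.3   1.24]
tip lean along u,v deg: [33.3 -4.2] tool x in (u,v,z) [0.814, 0.055, 0.578] tool y [0.002, -0.996, 0.092]
1 rows of [-0.9  1.  -2.3]
carton O [-118.2   -1.5] yaw 0.6 0.028
carton O [-118.2   -1.5] yaw 0.6 0.028
```

View pics/z3.png

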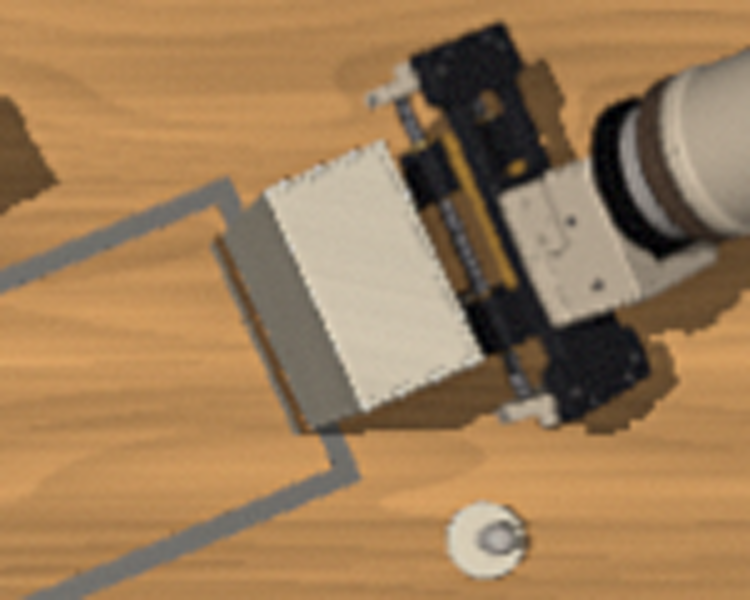

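carry_out(
  deltas="-5 0 -3.5 0; -8 0 -6 0; -12 0 -9 0; -10 0 -7 0; 11 0.7 -15 0; 11 0.7 -15 0; 11 0.7 -15 0; 11 0.7 -15 0; 11 0.7 -15 0; 11 0.7 -15 0",
)

```text
time: 20.75
tcp_pos: [0.6137, -0.1533, 0.1288]
orientation: [3.037, -0.624, 2.025]
wrist_force: [0.5, 0.1, -0.5]
opening: 0.503
```

```bash
python3 -c "
from h import *
go((*toW(-160,-1.5),.130),(*toW(-103,-1.5),.130),step=8)
look([.585,-.08,np.radians(112)])"
```

```text
[-201.7    3.3  128.8    3.5] t 20.75 [ 0.614 -0.153  0.129] F [ 0.5  0.1 -0.5] q [ 0.28  0.85  0.29  1.35 -0.64  1.51  1.17]
tip lean along u,v deg: [33.6 -3.9] tool x in (u,v,z) [0.81, 0.05, 0.584] tool y [0.0, -0.996, 0.084]
6 rows of [5.7 0.8 4. ]
8 rows of [5.8 0.  4.2]
carton O [-118.9   -2.7] yaw -0.5 1.016
carton O [-117.9   -1.9] yaw -0.6 0.047
carton O [-127.3   21.9] yaw 58.1 0.965
```

carry_out(
  deltas="7 1 5 0; 7 1 5 0; 7 1 5 0; 6 1 4.5 0; 4 0 2.5 0; 0 0 0 0; 0 0 0 0; 0 0 0 0; 0 0 0 0; 0 0 0 0",
)

```text
time: 21.78
tcp_pos: [0.5994, -0.1094, 0.1252]
orientation: [3.042, -0.628, 2.025]
wrist_force: [0.9, -0.1, -0.3]
opening: 0.5
```

```bash
python3 -c "
from h import *
go((*toW(-103,-1.5),.131),step=7)"
```

```text
[-155.7   -0.4  125.2    3.5] t 21.7833 [ 0.599 -0.109  0.125] F [ 0.9 -0.1 -0.3] q [ 0.23  0.8   0.28  1.45 -0.65  1.45  1.16]
tip lean along u,v deg: [33.8 -3.6] tool x in (u,v,z) [0.808, 0.05, 0.588] tool y [0.003, -0.997, 0.08]
8 rows of [5.7 0.2 3.3]
```

carry_out(
  deltas="5.5 0.2 3.5 0; 5.5 0.2 3.5 0; 5.5 0.2 3.5 0; 5.5 0.2 3.5 0; 5.5 0 3.5 0; 5.5 0 3.5 0; 5.5 0 3.5 0; 5.5 0 3.5 0; 5.5 0 3.5 0; -5 0 -4 0",
)

```text
time: 22.62
tcp_pos: [0.5767, -0.0534, 0.13]
orientation: [3.042, -0.631, 2.027]
wrist_force: [0.3, 0.6, 0.1]
opening: 0.497
```

```bash
python3 -c "
from h import *
st()
c=arm.camera('top'); cv2.imwrite('pics/z4.png',cv2.resize(c['frame'][110:270,230:430],(750,600),interpolation=cv2.INTER_CUBIC))"
```

```text
[-95.2  -0.8 130.    3.6] t 22.6167 [ 0.577 -0.053  0.13 ] F [0.3 0.6 0.1] q [ 0.17  0.73  0.27  1.57 -0.66  1.38  1.14]
tip lean along u,v deg: [33.9 -3.6] tool x in (u,v,z) [0.806, 0.051, 0.59] tool y [0.004, -0.997, 0.08]
```

View pics/z4.png

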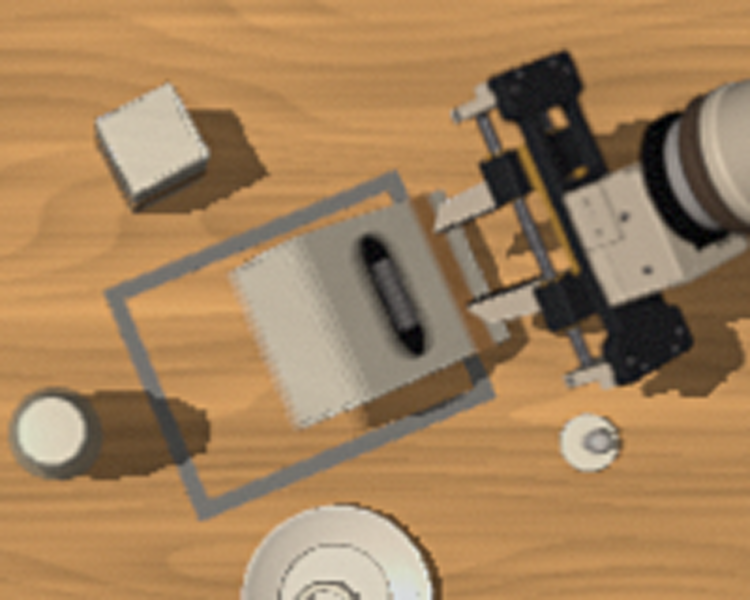

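The carton is past its balance point and falling by itself with the opening up, clear of the fingers. Next I retreat.

carry_out(
  deltas="-5 0 -10 0; -8 0 -12 0; -12 0 -12 0; -14 0 -12 0; -14 0 -12 0; -14 0 -12 0; -14 0 -12 0; -14 0 -12 0; -14 0 -12 0; -10 0 -8 0",
)

```text
time: 23.5
tcp_pos: [0.6423, -0.2265, 0.1555]
orientation: [3.046, -0.619, 2.018]
wrist_force: [0.2, 0.4, -0.7]
opening: 0.498
```

```bash
python3 - <<'E'
from h import *
st()
B=np.array([[x,y,z] for x in(-.08,.08) for y in(-.055,.055) for z in(0,.06)])
c=arm.camera("top"); s=arm.camera("side")
cv2.imwrite('pics/z5.png',cv2.resize(c['frame'][110:270,230:430],(750,600),interpolation=cv2.INTER_CUBIC))
v=[(k,r[0]["pixels"]) for k in(c,s) for r in[arm.masks_of(k,"carton")] if r]
for w in(v,v[:1],v[1:]):
    if w:
        p,f=fit(w,[*toW(-5,0),A],B); print(toO(p).round(1),np.degrees(p[2]-A).round(1),round(f,3),[toO(q).round(0).tolist() for q in boxw(p,B)[::2]])
for t in("bottle","teat_box","saucer","soother","collar","tin","mug"):
    print(t,[onz(c,[r["location"]])[0].round(3).tolist() for r in arm.masks_of(c,t)[:2]])
E
```

```text
[-280.3    4.8  155.5    3.1] t 23.5 [ 0.642 -0.226  0.156] F [ 0.2  0.4 -0.7] q [ 0.36  0.93  0.31  1.12 -0.62  1.66  1.15]
tip lean along u,v deg: [33.4 -3.7] tool x in (u,v,z) [0.813, 0.044, 0.58] tool y [-0.001, -0.997, 0.078]
[-6.6 -1. ] 1.4 0.041 [[-85.0, -58.0], [-88.0, 52.0], [75.0, -54.0], [72.0, 56.0]]
[-6.6 -1. ] 1.4 0.041 [[-85.0, -58.0], [-88.0, 52.0], [75.0, -54.0], [72.0, 56.0]]
bottle [[0.49, 0.208, 0.0]]
teat_box [[0.683, 0.143, 0.0]]
saucer [[0.37, 0.013, 0.0]]
soother []
collar []
tin [[0.65, 0.512, 0.0]]
mug [[0.439, 0.518, 0.0]]
```

View pics/z5.png

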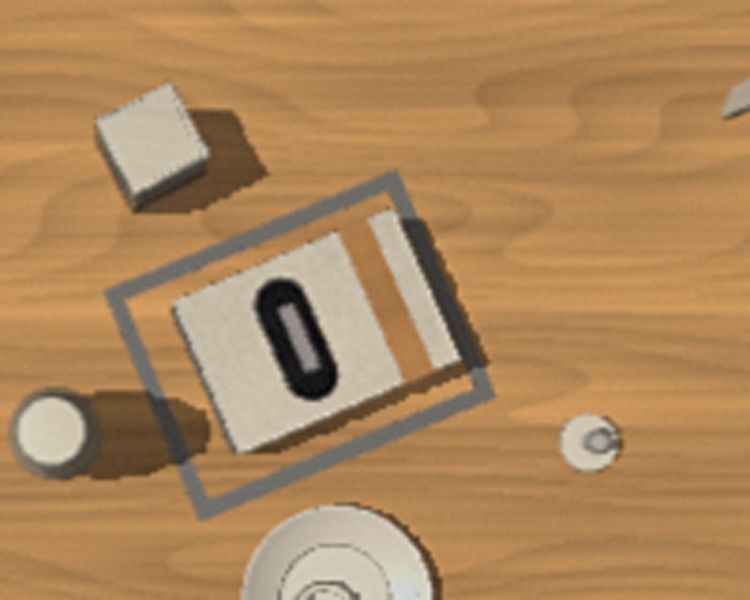

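The carton lies flat inside the tape with the opening up. Its corners fit at x -88 to 75 and y -58 to 56 mm, against limits of ±100 and ±75. The other things stand where they were.

```bash
python3 -c "
from plant import arm
print(arm.job_done())"
```

```text
the job is handed in; nothing more can be done
None
```

The carton now lies flat inside the tape outline with its pull-out opening upward, and the job was handed in with about 24 s on the clock (limit 45 s).

- **First attempt failed:** pushing with the tool pointing straight down brought the gripper's body against the carton and tilted it about 5°. I backed off and it settled upright, about where it had started.
- **Sliding:** the move rows cannot tilt the tool, so I drove the arm against its reach and joint limits until the tool leaned about 35°. The open fingertips could then push at foot height. The carton slid about 66 mm, standing, until its front edge was about 12 mm inside the near tape line.
- **Tipping:** I pushed at about 130 mm height until it passed its balance point, then withdrew the fingers. It fell by itself and I did not touch it afterwards.

**Last checks:**
- The top-view fit puts the carton's corners at x -88 to +75 mm and y -58 to +56 mm in the outline, turned 1.4°. The inside limits are ±100 and ±75 mm.
- That fit used the top camera only, because the networks did not find the carton in the side view.
- Bottle, teat box, saucer, tin and mug read within about 1 cm of their first positions, which is roughly the detector's scatter.
- The soother and collar were not detected in the final picture by the networks; by eye both look unmoved.
- While I was lowering the leaned tool, the fingertips touched the shelf lightly, at about 7–9 N.

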